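# Turn over a fresh-cast panel in the clamshell cradle

### The job

One of the two small panels on the drying rack still lies with its ornament up: take it by its long edges, without touching the fresh ornament, and lay it (do not drop it) flat into the left leaf of the turnover cradle, ornament up. Shut the right leaf over it, take both half grips together and turn the closed cradle over to the right so that the leaves do not gape, then swing the left leaf back to its rest on the left, leaving the panel seated in the right leaf with its ornament down. Leave the other panel and the things round about as they are.

Things in the scene. Friction and masses are not known exactly. Their poses are not given: they have to be found in the camera images.
- panel_a_centre (a point): Middle (half-way through) of one of two like panels on the drying rack: wood, 64 (x) x 100 (y) x 24 mm (z), 0.12-0.24 kg. z points out of the face, which carries a cast white ornament 34 x 72 mm, 5 mm proud, in the middle, with 15 mm of bare wood beside it; the back is hollow with a crossbar. One lies ornament up, the other has been turned; which place is whose changes.
- panel_b_centre (a point): Middle (half-way through) of one of two like panels on the drying rack: wood, 64 (x) x 100 (y) x 24 mm (z), 0.12-0.24 kg. z points out of the face, which carries a cast white ornament 34 x 72 mm, 5 mm proud, in the middle, with 15 mm of bare wood beside it; the back is hollow with a crossbar. One lies ornament up, the other has been turned; which place is whose changes.
- panel_a_ornament: The fresh white ornament of panel_a; origin in the middle of the panel's face, 12 mm from the panel's middle, z out of the face. Fingers must not touch it.
- panel_b_ornament: The fresh white ornament of panel_b; origin in the middle of the panel's face, 12 mm from the panel's middle, z out of the face. Fingers must not touch it.
- cradle_hinge (a point): Middle of the cradle's hinge line, 52 mm above the table. x along the hinge (away from the robot), y to the left leaf, z up. The cradle is a plywood and beech fixture on a base 176 x 270 mm, screwed down, at yaw up to about 17 degrees; it stands to the right of the drying rack. Left means the +y side.
- left_nest (a point): Middle of the left nest, in the plane where the leaves meet, 85 mm out from the hinge line: x along the hinge, y outward, z out of the nest. Floor 12.5 mm below (a seated panel's middle lies at this point, its length along y), with a window for the ornament. Side fences 10 mm high, 70 mm apart, at y -51..-25 and 25..49 mm; open for fingers between. Hinge-side fence at y -51 mm; outer end open.
- right_nest (a point): Middle of the right nest: the same part as the left, turned half round (x along the hinge toward the robot, y outward to the right, z out of the nest, upward when open). The ornament of a panel lying face down hangs in the floor's window (44 x 82 mm).
- left_grip (a point): Middle of the left leaf's grip, a half-length dowel 14 mm thick, 45 mm long, parallel to the hinge and 180 mm out from it, clear all round (36 mm to the leaf's edge); it turns between the fingers as the leaf swings. It lies 25 mm from the cradle's middle plane on the far side; an arm carries its far end, from 46 mm. x runs along the dowel toward the arm, y outward, z as the nest's.
- right_grip (a point): Middle of the right leaf's grip, the same, but 25 mm to the near side of the cradle's middle plane. With the leaves shut the two half dowels stand end to end on one line, 4 mm apart at the middle plane: fingers (about 20 mm wide) set there hold both, set at a grip's middle they hold only that one.
- left_leaf (a joint): Swing of the left leaf, rad: 0 on its own rest rod (rising outward at 30 degrees from level), growing as its free edge goes up and over, 2.094 when shut over the other leaf. The grip moves on an arc of 180 mm radius about the hinge; 2 to 6 N there moves one leaf, up to 10 N both with the panel. Near upright a loose leaf may stay by hinge friction; lower it sinks to its stop.
- right_leaf (a joint): Swing of the right leaf, rad: the mirror image of the left: 0 on its own rest rod on the right, 2.094 when shut over the left leaf at rest. With the leaves shut on each other the two values add up to 2.094. Starts at 0.
- drying_rack: Drying rack, fixed: two wooden bearers 260 mm long (along its x) and 12 mm wide, 88 mm apart, tops 22 mm above the table; origin on the table under its middle. The panels lie across the bearers at x = -70 and +70 mm, long side along y; under a panel's long edges it is open between the bearers.
- colour_pot_2: Round screw-lid pot, 63 mm across, 52 mm high, standing behind the work; origin under its middle; bystander.
- sanding_block: Cork sanding block 42 x 77 x 24 mm on the table at the right; origin under its middle; bystander.
Mind the look-alikes: they are no part of the job. Leave any orange or turquoise look-alike of the part that bears panel_a_centre alone.

How it is judged:
On the way, in this order (a step that is already met when the one before it is completed fails the run):
1. the panel that lay ornament up is seated in the left leaf, ornament up, the fingers still holding it (x of panel_a_centre in the frame of left_nest between -0.005 and 0.005 m and y of panel_a_centre in the frame of left_nest between -0.006 and 0.006 m and z of panel_a_centre in the frame of left_nest between -0.004 and 0.004 m and angle between the z axis of panel_a_centre and the z axis of left_nest, either way round below 0.08 rad and z of panel_a_ornament in the frame of left_nest above 0.008 m and value of joint left_leaf below 0.06 rad and contact force between the fingers and panel_a above 0.5 N), for 0.1 s.
2. the right leaf is shut over the panel on the left (x of panel_a_centre in the frame of left_nest between -0.006 and 0.006 m and y of panel_a_centre in the frame of left_nest between -0.008 and 0.008 m and z of panel_a_centre in the frame of left_nest between -0.005 and 0.005 m and angle between the z axis of panel_a_centre and the z axis of left_nest, either way round below 0.08 rad and z of panel_a_ornament in the frame of left_nest above 0.008 m and value of joint right_leaf above 2.02 rad and value of joint left_leaf below 0.06 rad), for 0.2 s.
3. the leaves go over the top together, shut (within about 7 degrees) (value of joint left_leaf between 0.85 and 1.25 rad and angle between the z axis of left_nest and the z axis of right_nest, either way round below 0.12 rad), for 0.1 s.
4. both leaves lie shut on the right rest (value of joint left_leaf above 2.02 rad and value of joint right_leaf below 0.06 rad), for 0.2 s.
At the end, for the whole second after the job is handed in: Both leaves open on their own rests (within 0.06 rad); the panel lies still in the right nest, ornament down, flat within 0.08 rad, its middle within 6 mm along the hinge, 8 mm outward and 4 mm in height of the nest's middle (x of panel_a_centre in the frame of right_nest between -0.006 and 0.006 m and y of panel_a_centre in the frame of right_nest between -0.008 and 0.008 m and z of panel_a_centre in the frame of right_nest between -0.004 and 0.004 m and angle between the z axis of panel_a_centre and the z axis of right_nest, either way round below 0.08 rad and z of panel_a_ornament in the frame of right_nest below -0.008 m and value of joint each of left_leaf, right_leaf below 0.06 rad and linear speed of panel_a below 0.02 m/s and velocity of joint left_leaf below 0.1 rad/s); the robot touches nothing.
It fails at once if fingers touch a fresh ornament (contact force between the fingers and panel_a_ornament above 0.5 N or contact force between the fingers and panel_b_ornament above 0.5 N).
It fails at once if the other panel is moved (over 15 mm) (distance of panel_b_centre from where it was at the start of the episode above 0.015 m).
It fails at once if the pot or sanding block is moved (over 20 mm) (distance of any of colour_pot_2, sanding_block from where it was at the start of the episode above 0.02 m).
It also fails if it takes over 67 s, if anything falls off the work surface, if the arm or the gripper's body presses on something with over 40 N, if the wrist force passes 120 N, or if a joint passes its speed limit or range.

### The arm

A 7-joint arm with a two-finger parallel gripper is mounted at the origin on a cart in front of the work surface, level with it; the furniture and walls round the work are solid. World frame = base frame: x ahead of the robot, y to its left, z up, the work surface at z = 0. Lengths are in m, angles in rad, forces in N, time in s.
With the tool pointing down it reaches from about 0.4 to 0.85 m from the base axis. Payload 10.4 kg.
Tool frame: the origin (TCP) lies midway between the tips of the shut fingers; the grasp point (between the pads) lies 19 mm behind it (manip.hold_point_z is the distance from the TCP to the grasp point, in m); z points along the fingers, y is the line along which they close (so a half turn about z gives the same grasp; the last joint's range is limited). The gripper opens to 85 mm and grips with 20 to 120 N. Pads are 22 mm wide; open, the fingers measure 114 mm over their backs; the gripper's body (76 mm by 85 mm) begins 54 mm behind the grasp point. The pads swing forward as they close: fully open they stand 13 mm farther back than shut.
Start: joints at [1.274, 0.332, -0.065, 1.46, 0.022, 1.35, -0.088], TCP at [0.169, -0.602, 0.231] pointing down, gripper open.
Joint ranges: [-2.6, 2.6], [-0.5, 2.12], [-1.47, 1.34], [0.16, 2.42], [-1.27, 4.41], [0.06, 2.06], [-2.6, 2.6]. Speed limits (rad/s): [2.22, 2.22, 2.79, 2.79, 3.14, 3.14, 3.14].

### API

Orientations are given as a unit quaternion [x, y, z, w].
In Python, from workcell import manip, eyes, job gives the robot as it stands.
- The arm moves only by the shell command python3 -m crank 'ROWS' [FORCE]. ROWS is JSON, a list that holds one entry, the list of rows, each a list of 7 numbers: the finger opening in cm, from 0 to 8.54, then the shift along the world's x, y, z in cm, then the turn, a rotation vector about the world's x, y, z in degrees. In form: [[[hand, x, y, z, ax, ay, az], ...]]. A call has 1 to 20 rows; each row shifts and turns the commanded pose from where the row before left it; what a row does not reach is not made up. A row lasts 1/8 s, in which the tool goes at most 62.5 mm and 10.7 degrees, less where a joint would pass 70% of its speed; a pose out of reach is approached as far as the arm can. A call with a gripper value outside its range is refused whole. The fingers move at their own pace and stop on an object; FORCE is the grip in N (left out, the last holds). Time passes only in rows, so rows that do not move let the fingers close. It gives the time, the measured TCP pose, the force, the opening and the grip force at its end, in the units of the state.
- manip.get_obs(): the state, without advancing time (a new reading comes with each control period).
- eyes.camera(name): name is "side" or "top" or "wrist"; returns (picture, depth): 400x640x3 uint8, red, green, blue; 400x640 float32, m along the optical axis (not along the pixel's ray), 0 where there is no reading.
- eyes.camera_params(name): a dict with "fx", "fy", "cx", "cy" (pixels), "dist" ([k1, k2, p1, p2, k3] as OpenCV has them; the pictures are not rectified), "world_from_camera" (4x4, takes a point from camera to world coordinates); the wrist camera has in their place "hand_eye" (4x4, takes a point from camera to tool coordinates, whose origin is the TCP and whose axes are the flange's). Camera axes: x right, y down, z forward; pixel columns grow to the right and rows downward; lengths in m; the calibration is good to about 2 mm. A picture is of the moment at which its call begins: read the wrist's pose just before it. camera_params takes no time and is no camera call.
- job.hand_in(): hands the job in; it is judged then, once.
The state is a dict: "clock": time; "joint_pos": joint angles; "joint_velocities": joint speeds; "tau": joint torques, N m; "position": TCP position; "ee_rot": TCP orientation; "ft_force": force on the tool from outside, world axes, zero at the start; "torque": the same for the moment, N m; "grip_width": opening from 0.0 (shut) to 1.0 (fully open); "grasp_force": force on a finger pad.
Only numpy, scipy, OpenCV 4.12 (cv2) and the standard library are available. Lean on these libraries where they do the work, as an engineer would, in place of code of your own. Each camera call takes 0.05 s, during which the arm holds its last target. There are 200 camera calls.

## Working session

There is one attempt and no reset: what is moved stays moved. The work goes in short steps, Python scripts to look and compute and a shell command to move; the robot and the scene stay as the last step left them, time stands still between calls to the robot, and variables do not carry over. Pictures are saved under pics/ and viewed, at most 10 in all, crops included, and the job is handed in when it is done.

```bash
ls; mkdir -p pics
cat > h.py <<'E'
import numpy as np, cv2
from workcell import manip, eyes, job
from scipy.spatial.transform import Rotation as R
def grab(n):
    o=manip.get_obs(); im,d=eyes.camera(n); p=eyes.camera_params(n)
    K=np.array([[p['fx'],0,p['cx']],[0,p['fy'],p['cy']],[0,0,1]]); 
    if 'world_from_camera' in p: T=np.array(p['world_from_camera'])
    else:
        W=np.eye(4); W[:3,:3]=R.from_quat(o['ee_rot']).as_matrix(); W[:3,3]=o['position']; T=W@np.array(p['hand_eye'])
    return im,d,K,np.array(p['dist']),T
def rays(uv,K,D,T):
    u=cv2.undistortPoints(np.float64(uv).reshape(-1,1,2),K,D).reshape(-1,2)
    return np.c_[u,np.ones(len(u))]
def onplane(uv,z,K,D,T):
    r=rays(uv,K,D,T)@T[:3,:3].T; o=T[:3,3]
    return o+r*((z-o[2])/r[:,2])[:,None]
def cloud(d,K,D,T):
    v,u=np.mgrid[:d.shape[0],:d.shape[1]]
    r=rays(np.c_[u.ravel(),v.ravel()],K,D,T)*d.reshape(-1,1)
    P=r@T[:3,:3].T+T[:3,3]; P[d.ravel()==0]=np.nan
    return P.reshape(*d.shape,3)
E
python3 - <<'E'
from h import *
o=manip.get_obs(); print({k:np.round(v,3) for k,v in o.items()}, manip.hold_point_z)
for n in ('top','side'):
    im,d,K,D,T=grab(n); cv2.imwrite(f'pics/{n}0.png',im[:,:,::-1]); np.savez(f'{n}0.npz',im=im,d=d,K=K,D=D,T=T); print(n,T.round(3))
print(eyes.camera_params('wrist')['hand_eye'])
E
```

```text
pics
{'clock': np.float64(0.0), 'joint_pos': array([ 1.274,  0.333, -0.065,  1.461,  0.022,  1.35 , -0.089]), 'joint_velocities': array([ 0.001,  0.001,  0.   ,  0.001,  0.001, -0.001,  0.001]), 'tau': array([-0.0000e+00, -6.2543e+01,  4.9000e-02, -3.9161e+01,  1.6000e-02,
        1.0000e-02, -0.0000e+00]), 'position': array([ 0.169, -0.601,  0.231]), 'ee_rot': array([ 0.991,  0.136, -0.   , -0.001]), 'ft_force': array([ 0.029, -0.743, -0.336]), 'torque': array([ 0.066,  0.039, -0.028]), 'grasp_force': np.float64(0.0), 'grip_width': np.float64(0.998)} 0.0187
top [[-0.015 -0.989  0.147  0.399]
 [-1.     0.016  0.009 -0.005]
 [-0.011 -0.147 -0.989  1.342]
 [ 0.     0.     0.     1.   ]]
side [[ 0.974 -0.134  0.18   0.255]
 [-0.224 -0.608  0.762 -1.394]
 [ 0.008 -0.783 -0.622  1.248]
 [ 0.     0.     0.     1.   ]]
[[-7.67954938e-04 -9.57880389e-01 -2.87166450e-01  7.25246666e-02]
 [ 9.99999687e-01 -6.81619228e-04 -4.00621335e-04  3.24572166e-04]
 [ 1.88009146e-04 -2.87166667e-01  9.57880614e-01 -1.43211379e-01]
 [ 0.00000000e+00  0.00000000e+00  0.00000000e+00  1.00000000e+00]]
```

View pics/top0.png

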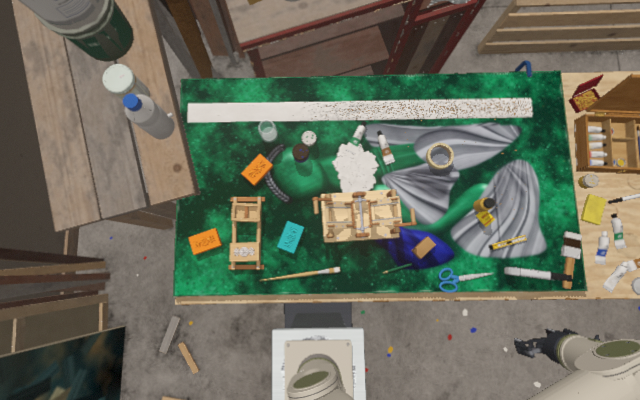

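View pics/side0.png

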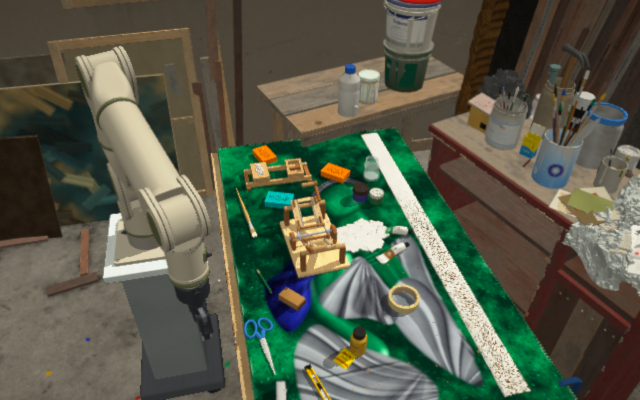

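The top view shows the rack at about (247,233). Its near panel (245,252) has a white ornament, and its far panel (248,209) is turned. The cradle is at (362,216). The look-alikes are orange at (204,241) and (257,169), and turquoise at (290,236). I'll confirm with an enlarged crop and measure.

Run:
```python
from h import *
z=np.load('top0.npz'); im,d,K,D,T=[z[k] for k in ('im','d','K','D','T')]
c=im[180:280,220:430,::-1]; cv2.imwrite('pics/crop1.png',cv2.resize(c,None,fx=3.8,fy=3.8,interpolation=cv2.INTER_CUBIC))
P=cloud(d,K,D,T); 
for u,v in [(245,252),(232,252),(247,230),(248,209),(335,218),(390,215),(362,216),(316,205),(408,216),(300,270)]: print(u,v,P[v,u].round(3))
# heights map of rack & cradle
np.set_printoptions(linewidth=250)
print((P[194:276:3,226:272:3,2]*1000).round(0))
print((P[186:248:3,308:420:4,2]*1000).round(0))
```

```text
245 252 [0.419 0.245 0.051]
232 252 [0.419 0.291 0.049]
247 230 [0.498 0.248 0.004]
248 209 [0.571 0.239 0.037]
335 218 [ 0.537 -0.071  0.007]
390 215 [ 0.544 -0.269  0.013]
362 216 [ 0.537 -0.163  0.055]
316 205 [ 0.566 -0.003  0.146]
408 216 [ 0.54  -0.336  0.002]
300 270 [0.353 0.058 0.001]
[[-4. -3. -7.  1.  1.  3.  5.  2.  3.  4. -4.  2.  2. -8. -2. -6.]
 [ 0. -2.  9. 18. 10. 13. 13. 13.  8.  8. 12. 23.  6.  2.  5. -0.]
 [ 5.  4.  9. 27. 14.  8.  8. 17.  8.  7. 10. 26. 10.  1. -2. -1.]
 [ 2. -1.  3. 41. 45. 46. 50. 42. 50. 44. -2. 22.  0.  3. -3.  0.]
 [-2.  3. -1. 47. 29. 26. 30. 41. 39. 32. 40. 49.  5. -3. -3.  1.]
 [ 1.  4. 43. 46. 33. 35. 31. 36. 29. 26. 29. 45.  0.  2. -1. -0.]
 [-4. -0. 43. 45. 30. 31. 35. 44. 32. 32. 26. 46.  1.  5. -2. -4.]
 [-4. -7. 40. 41. 25. 33. 33. 46. 32. 31. 28. 47.  4.  3.  1.  4.]
 [ 1.  3. 52. 42. 42. 44. 52. 44. 47. 29. 31. 45.  3. -6.  5. -1.]
 [-1. -3. -3. 17. -1.  1. 29. 31. 38. 41. 48. 44.  2. -9.  5. -1.]
 [ 1. -3.  1. 20.  2. -4. -2.  2. -6. -2.  4. 21.  1.  3.  5. -0.]
 [-2. -3.  0. 23.  6.  3.  2. -1. -1. -5.  3. 18. -3. -1.  0.  2.]
 
[... 3375 characters left out ...]
.  -3.  15.  88.  94.  12.  16.  19.  12.  15.  48.  64.  67.  64.  16.  18.  13.  18.  15.  22.  16.  -0.  -3.  -3.   3.   1.]
 [ -2.   2.  -3.   2.  nan  57.  45.  11.  13.  17.  18.  14.  20.  14.  57.  12.  14.  12.  19.  10.  14.  14.  10.  -2.   0.   0.   3.  -3.]
 [  1.  -6.  -1.   6.   6.  16.  17.  14.  12.  18.   9.   6.  -2.  -5.  -2.  -0.  -3.   0.  -4.   4.  -4.   3.  -2.   0.   2.  -1.   1.  -2.]
 [ -1.   4.  -3.  -2.  -0.   1.  -3.  -5.   2.  -6.  -3.   2.  -2.  -2.  -0.   2.   3.  -1.  -2.  -0.  -2.  -5.  -2.  -3.  -0.  -3.  -1.   5.]
 [  4.  -4.  -2.   4.   1.  -2.   3.  -1.   3.   4.   2.   2.  -1.   1.  -2.   5.   1.  -4.   3.  -2.  -1.  -2.  -0.  -4.   5.  -5.   5.  12.]]
```

View pics/crop1.png

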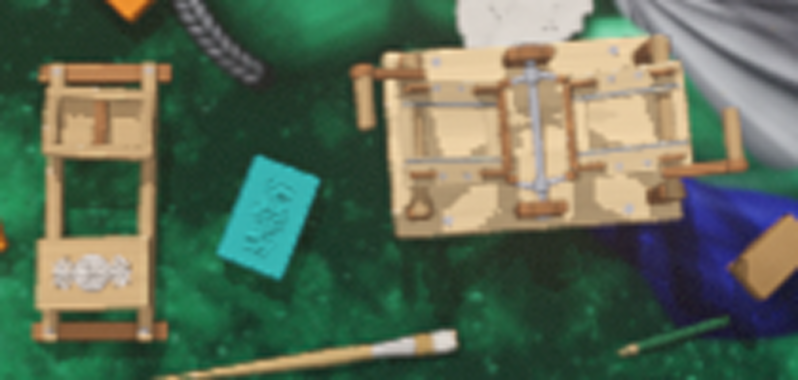

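The near panel, at crop (93,272), clearly shows the white ornament. It is the one to move, and it lies at about (0.42, 0.245) with its top at z≈46 mm, as expected. The far panel shows its hollow back and crossbar. The turquoise piece at crop (268,217) and the orange ones are look-alikes. I'll go over the cradle on the way for a close look.

```bash
python3 -m crank '[[[8.5,3.1,3.9,1,0,0,6.7],[8.5,3.1,3.9,1,0,0,6.7],[8.5,3.1,3.9,1,0,0,6.7],[8.5,3.1,3.9,1,0,0,6.7],[8.5,3.1,3.9,1,0,0,6.7],[8.5,3.1,3.9,1,0,0,6.7],[8.5,3.1,3.9,1,0,0,6.7],[8.5,3.1,3.9,1,0,0,6.7],[8.5,3.1,3.9,1,0,0,6.7],[8.5,3.1,3.9,1,0,0,6.7],[8.5,3.1,3.9,0,0,0,6.7],[8.5,3.1,3.9,0,0,0,6.7],[8.5,0,0,0,0,0,0],[8.5,0,0,0,0,0,0]]]'
python3 - <<'E'
from h import *
im,d,K,D,T=grab('wrist'); cv2.imwrite('pics/w1.png',im[:,:,::-1]); np.savez('w1.npz',im=im,d=d,K=K,D=D,T=T)
print(T.round(3),K.round(0)); P=cloud(d,K,D,T); print(P[50::60,40::80].round(3).tolist())
E
```

```text
clock: 1.85
position: [0.5407, -0.1343, 0.3309]
ee_rot: [0.669, 0.743, -0.0, -0.0]
ft_force: [-0.2, 0.0, 0.2]
grip_width: 0.993
grasp_force: 0.0
[[ 0.995  0.1    0.029  0.533]
 [ 0.104 -0.953 -0.286 -0.062]
 [-0.001  0.287 -0.958  0.474]
 [ 0.     0.     0.     1.   ]] [[316.   0. 316.]
 [  0. 316. 198.]
 [  0.   0.   1.]]
[[[0.119, -0.019, -0.001], [0.11, 0.01, -0.224], [0.362, -0.004, 0.0], [0.474, 0.006, 0.001], [0.569, -0.007, 0.146], [0.697, 0.031, -0.001], [0.782, 0.035, 0.053], [0.935, 0.066, 0.004]], [[0.115, -0.107, 0.005], [0.108, -0.114, -0.219], [0.363, -0.087, -0.002], [0.482, -0.075, 0.014], [0.584, -0.063, 0.092], [0.713, -0.05, -0.0], [0.834, -0.035, 0.0], [0.96, -0.017, 0.006]], [[-0.613, -0.433, -0.777], [-0.25, -0.399, -0.78], [0.364, -0.177, -0.0], [0.492, -0.153, 0.053], [0.606, -0.149, 0.015], [0.73, -0.137, 0.004], [0.86, -0.124, -0.0], [0.998, -0.108, 0.0]], [[-0.658, -0.715, -0.779], [-0.273, -0.672, -0.782], [0.364, -0.277, 0.0], [0.495, -0.256, 0.015], [0.62, -0.243, 0.015], [0.753, -0.236, 0.001], [0.888, -0.222, 0.002], [1.038, -0.209, 0.0]], [[-0.718, -1.039, -0.779], [-0.3, -0.98, -0.78], [0.497, -0.13, 0.376], [0.502, -0.374, 0.001], [0.639, -0.359, 0.001], [0.583, -0.12, 0.378], [0.921, -0.332, 0.005], [1.087, -0.324, -0.0]], [[-0.798, -1.423, -0.778], [0.48, -0.139, 0.399], [0.511, -0.12, 0.415], [0.529, -0.126, 0.405], [0.551, -0.124, 0.406], [0.568, -0.115, 0.414], [0.601, -0.125, 0.4], [1.436, -0.647, -0.222]]]
```

View pics/w1.png

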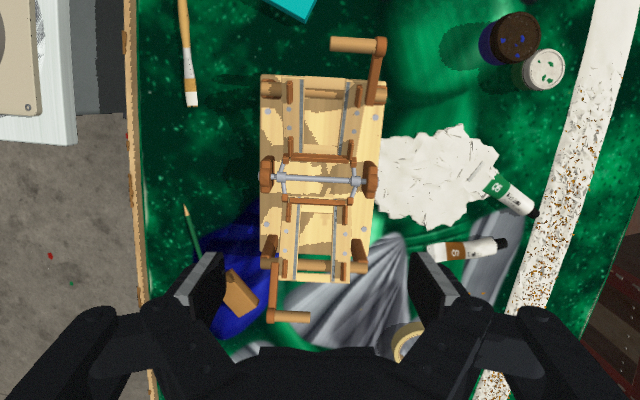

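The wrist view shows the cradle. The hinge rod runs from (272,177) to (365,181), the left dowel spans (332–372, 44), and the right dowel spans (275–309, 316). Next I'll compute the hinge pose from these.

Run:
```python
from h import *
z=np.load('w1.npz'); im,d,K,D,T=[z[k] for k in ('im','d','K','D','T')]
hsv=cv2.cvtColor(im,cv2.COLOR_RGB2HSV); P=cloud(d,K,D,T)
wood=(hsv[...,0]<25)&(hsv[...,1]>60)&(hsv[...,2]>70)
def comp(m,box,name,zp):
    u0,u1,v0,v1=box; M=np.zeros_like(m); M[v0:v1,u0:u1]=m[v0:v1,u0:u1]
    n,l,s,c=cv2.connectedComponentsWithStats(M.astype(np.uint8)); k=1+s[1:,4].argmax()
    vv,uu=np.where(l==k); W=onplane(np.c_[uu,vv],zp,K,D,T)
    q=W.mean(0); e=np.linalg.svd(W[:,:2]-q[:2])[2][0]; t=(W[:,:2]-q[:2])@e
    print(name,s[k],'mean',q.round(4),'dir',np.degrees(np.arctan2(e[1],e[0])).round(1)%180,'ext',t.min().round(4),t.max().round(4),'depth z',np.nanmedian(P[vv,uu,2]).round(4),'cloudmean',np.nanmedian(P[vv,uu],0).round(4))
    return q,e
grey=(hsv[...,1]<60)&(hsv[...,2]>90)
comp(wood,(322,370,30,58),'Ldowel',.145)
comp(wood,(278,318,306,328),'Rdowel',.145)
comp(grey,(268,368,170,190),'rod',.055)
pl=(hsv[...,0]>12)&(hsv[...,0]<28)&(hsv[...,1]>50)&(hsv[...,2]>100)
# base corners at z .015
for nm,uv in {'rodL':(274,177),'rodR':(363,181),'cFL':(388,83),'cNL':(263,75)}.items(): print(nm,onplane([uv],.055 if 'rod' in nm else .015,K,D,T).round(4))
c=im[20:330,230:410,::-1]; cv2.imwrite('pics/crop2.png',cv2.resize(c,None,fx=1.9,fy=1.9,interpolation=cv2.INTER_CUBIC))
```

```text
Ldowel [330  36  40  18 593] mean [ 0.5583 -0.0029  0.145 ] dir 2.6 ext -0.0193 0.0194 depth z 0.1482 cloudmean [ 0.5579 -0.0037  0.1482]
Rdowel [278 311  32  12 362] mean [ 0.5306 -0.3146  0.145 ] dir 3.0 ext -0.0195 0.0193 depth z 0.148 cloudmean [ 0.5308 -0.3122  0.148 ]
rod [271 170  96  20 707] mean [ 0.545  -0.1591  0.055 ] dir 3.8 ext -0.0642 0.0652 depth z 0.0561 cloudmean [ 0.5453 -0.1586  0.0561]
rodL [[ 0.485  -0.1628  0.055 ]]
rodR [[ 0.606  -0.1557  0.055 ]]
cFL [[ 0.6276 -0.0231  0.015 ]]
cNL [[ 0.4554 -0.0308  0.015 ]]
```

View pics/crop2.png

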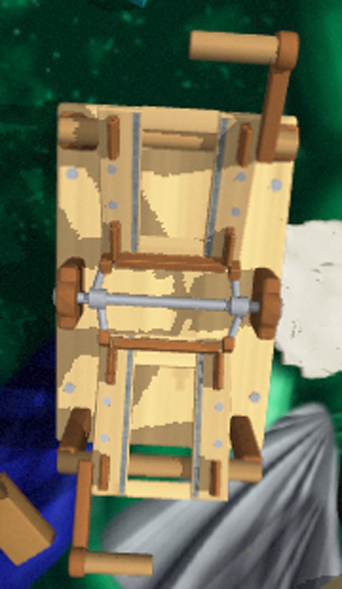

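Hinge centre is about (0.5445, −0.159) with yaw about 3°. The dowel midpoints and the rod agree to within 1 mm, and the dowel separation of 312 mm matches 2×180×cos30. The nest floor extends under the finger openings, so the tips must stay less than 12 mm below the panel's middle. Moving over the near panel now.

```bash
python3 -m crank '[[[8.5,-1.5,4.75,-1,0,0,-1],[8.5,-1.5,4.75,-1,0,0,-1],[8.5,-1.5,4.75,-1,0,0,-1],[8.5,-1.5,4.75,-1,0,0,-1],[8.5,-1.5,4.75,-1,0,0,-1],[8.5,-1.5,4.75,-1,0,0,-1],[8.5,-1.5,4.75,-1,0,0,-1],[8.5,-1.5,4.75,-1,0,0,-1],[8.5,0,0,0,0,0,0],[8.5,0,0,0,0,0,0]]]'
python3 - <<'E'
from h import *
im,d,K,D,T=grab('wrist'); np.savez('w2.npz',im=im,d=d,K=K,D=D,T=T); P=cloud(d,K,D,T)
hsv=cv2.cvtColor(im,cv2.COLOR_RGB2HSV)
m=(np.abs(P[...,2]-.047)<.008)&(P[...,0]<.49)&(P[...,0]>.36)&(np.abs(P[...,1]-.245)<.08)
m=cv2.morphologyEx(m.astype(np.uint8),cv2.MORPH_OPEN,np.ones((5,5)))
n,l,s,c=cv2.connectedComponentsWithStats(m); k=1+s[1:,4].argmax(); vv,uu=np.where(l==k)
W=onplane(np.c_[uu,vv],.046,K,D,T); r=cv2.minAreaRect(np.float32(W[:,:2]*1000)); print('rect',s[k],r,np.nanmedian(P[vv,uu,2]))
wh=(hsv[...,1]<40)&(hsv[...,2]>150)&(l==k); vv,uu=np.where(wh); W=onplane(np.c_[uu,vv],.051,K,D,T); print('orn',len(uu),W.mean(0),W.min(0),W.max(0))
cv2.imwrite('pics/w2.png',im[:,:,::-1])
E
```

```text
clock: 3.15
position: [0.4217, 0.2448, 0.2513]
ee_rot: [0.72, 0.694, -0.0, 0.0]
ft_force: [0.8, -0.8, 0.2]
grip_width: 0.996
grasp_force: 0.0
rect [ 285  119   61   90 5064] ((421.2938232421875, 251.25048828125), (63.96879959106445, 100.36980438232422), 0.4428132176399231) 0.04690273520160035
orn 1160 [0.42132194 0.25220521 0.051     ] [0.40549985 0.21592469 0.051     ] [0.43754203 0.28670059 0.051     ]
```

View pics/w2.png

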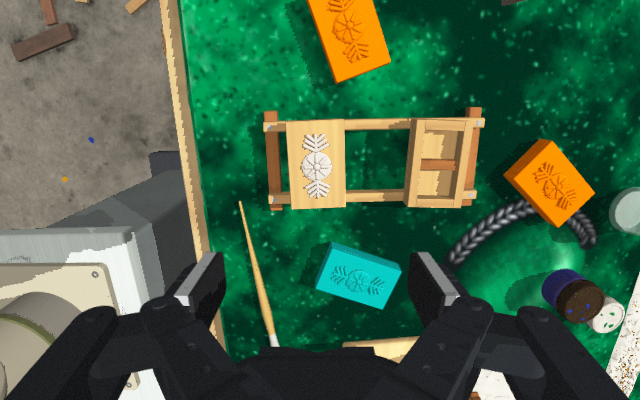

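The panel's centre is (0.4213, 0.2515), yaw 0.4°, measuring 64.0×100.4 mm with its top at 46.9 mm. That fits, so I'll descend and grip.

```bash
python3 -m crank '[[[8.5,0,0.65,-3,0,0,2.5],[8.5,0,0,-4,0,0,0],[8.5,0,0,-4,0,0,0],[8.5,0,0,-4,0,0,0],[8.5,0,0,-4,0,0,0],[8.5,0,0,-3,0,0,0],[8.5,0,0,-1.1,0,0,0],[8.5,0,0,0,0,0,0]]]' 35; python3 -m crank '[[[6.2,0,0,0,0,0,0],[6.0,0,0,0,0,0,0],[5.8,0,0,0,0,0,0],[5.5,0,0,0,0,0,0],[5.5,0,0,0,0,0,0]]]' 35
```

```text
clock: 4.2
position: [0.4215, 0.252, 0.0204]
ee_rot: [0.704, 0.71, -0.0, 0.0]
ft_force: [0.7, 0.7, -0.2]
grip_width: 0.998
grasp_force: 0.0
clock: 4.82
position: [0.422, 0.2529, 0.0217]
ee_rot: [0.704, 0.711, 0.001, 0.001]
ft_force: [0.0, -0.8, 5.5]
grip_width: 0.742
grasp_force: 38.2
```

```bash
python3 -m crank '[[[5.5,0,0,2,0,0,0],[5.5,0,0,4.5,0,0,0],[5.5,0,0,5,0,0,0],[5.5,0,0,5,0,0,0],[5.5,0,0,4.5,0,0,0],[5.5,0.7,-2.5,0,0,0,0.5],[5.5,1.4,-4.3,0,0,0,0.5],[5.5,1.4,-4.6,0,0,0,0.5],[5.5,1.4,-4.6,0,0,0,0.5],[5.5,1.4,-4.6,0,0,0,0.5],[5.5,1.4,-4.6,0,0,0,0],[5.5,1.4,-4.6,0,0,0,0],[5.5,1.4,-4.6,0,0,0,0],[5.5,1.0,-3.3,0,0,0,0],[5.5,0.7,-2.0,0,0,0,0]]]'; python3 -m crank '[[[5.5,0,0,-0.9,7.49,0.39,0],[5.5,0,0,-0.9,7.49,0.39,0],[5.5,0,0,-0.9,7.49,0.39,0],[5.5,0,0,-0.9,7.49,0.39,0],[5.5,0,0,0,0,0,0],[5.5,0,0,0,0,0,0]]]'
cat > nest.py <<'E'
from h import *
psi=np.radians(3.0); H=np.array([.5445,-.159,.052])
xh=np.array([np.cos(psi),np.sin(psi),0]); yh=np.array([-np.sin(psi),np.cos(psi),0]); zh=np.array([0,0,1.])
u=np.cos(np.pi/6)*yh+.5*zh; n=-.5*yh+np.cos(np.pi/6)*zh; N=H+.085*u
F=np.c_[xh,u,n]   # left nest axes
def rel():
    o=manip.get_obs(); A=R.from_quat(o['ee_rot']).as_matrix()
    tgt=np.c_[u,xh,-n]  # tool x->u, y->xh, z->-n
    print('TCP in nest mm',((o['position']-N)@F*1000).round(1),'need rot (world deg)',np.degrees(R.from_matrix(tgt@A.T).as_rotvec()).round(2),'F nest',(o['ft_force']@F).round(1),'w',o['grip_width'].round(3))
    return o
E
python3 - <<'E'
from nest import *
rel(); im,d,K,D,T=grab('wrist'); np.savez('w3.npz',im=im,d=d,K=K,D=D,T=T); cv2.imwrite('pics/w3.png',im[:,:,::-1])
E
```

```text
clock: 6.7
position: [0.5432, -0.1456, 0.2317]
ee_rot: [0.688, 0.726, 0.0, 0.0]
ft_force: [-0.1, -0.4, -1.0]
grip_width: 0.738
grasp_force: 40.1
clock: 7.45
position: [0.5436, -0.1429, 0.1957]
ee_rot: [0.664, 0.702, 0.178, -0.186]
ft_force: [0.5, 0.8, -0.9]
grip_width: 0.739
grasp_force: 40.1Traceback (most recent call last):
  File "<stdin>", line 2, in <module>
  File "nest.py", line 9, in rel
    print('TCP in nest mm',((o['position']-N)@F*1000).round(1),'need rot (world deg)',np.degrees(R.from_matrix(tgt@A.T).as_rotvec()).round(2),'F nest',(o['ft_force']@F).round(1),'w',o['grip_width'].round(3))
                                                                                                                                                                                      ^^^^^^^^^^^^^^^^^^^^^
AttributeError: 'float' object has no attribute 'round'
```

```bash
sed -i "s/o\['grip_width'\].round(3)/round(float(o['grip_width']),3)/" nest.py
python3 - <<'E'
from nest import *
rel(); im,d,K,D,T=grab('wrist'); np.savez('w3.npz',im=im,d=d,K=K,D=D,T=T); cv2.imwrite('pics/w3.png',im[:,:,::-1])
E
```

```text
TCP in nest mm [-1.000e-01  8.000e-01  1.163e+02] need rot (world deg) [ 0.12  0.16 -0.2 ] F nest [ 0.5  0.2 -1.2] w 0.739
```

View pics/w3.png

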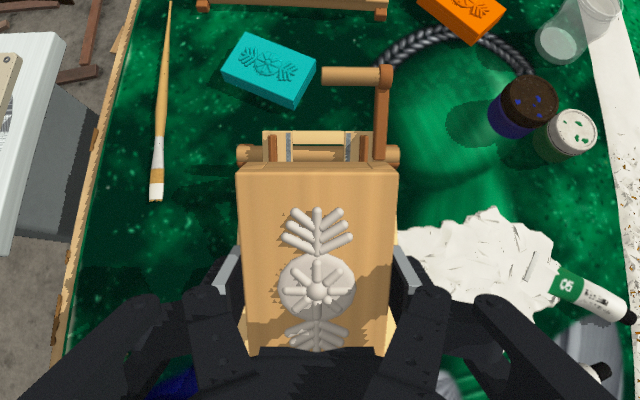

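The panel is held squarely. Its outer face edge is at v≈172 (u 237–398), and the leaf's outer fences show at (276,143) and (355,143). I'll check the panel offset in the hand and the fence symmetry.

Run:
```python
from nest import *
z=np.load('w3.npz'); im,d,K,D,T=[z[k] for k in ('im','d','K','D','T')]
P=cloud(d,K,D,T); Q=(P-N)@F*1000
rr=Q[200:330:,245:275]; print('panel top nest z',np.nanmedian(rr[...,2]))
def hit(uv,zn):
    r=rays(uv,K,D,T)@T[:3,:3].T; o=(T[:3,3]-N)@F*1000; q=r@F; return o+q*((zn-o[2])/q[:,2])[:,None]
pt=np.nanmedian(rr[...,2])
print('panel edge L,R,mid', hit([(240,200),(395,200),(318,163),(318,172)],pt).round(1))
g=cv2.cvtColor(im,cv2.COLOR_RGB2HSV)
for v in (138,146,150): print(v,[tuple(map(int,im[v,x])) for x in range(262,300,3)])
h,s,vv=cv2.split(g)
fm=((h<12)&(s>100)&(vv>60)&(vv<190)).astype(np.uint8); fm[:132]=0; fm[164:]=0; fm[:,:262]=0; fm[:,372:]=0
nn,l,st,c=cv2.connectedComponentsWithStats(fm)
for k in range(1,nn):
    if st[k,4]>15: print(st[k],c[k].round(1),hit([c[k]],-2.5).round(1))
cv2.imwrite('pics/c3.png',cv2.resize(im[110:190,220:420,::-1],None,fx=4,fy=4,interpolation=cv2.INTER_CUBIC))
```

```text
panel top nest z 141.26993406139064
panel edge L,R,mid [[-30.8  37.8 141.3]
 [ 30.1  38.  141.3]
 [ -0.2  52.5 141.3]
 [ -0.2  49.  141.3]]
138 [(152, 129, 88), (211, 175, 121), (107, 72, 43), (160, 103, 57), (148, 95, 52), (210, 174, 116), (218, 180, 123), (218, 182, 124), (142, 148, 145), (146, 151, 149), (207, 172, 118), (229, 194, 132), (228, 194, 132)]
146 [(132, 110, 74), (148, 122, 85), (116, 84, 54), (161, 103, 56), (150, 98, 55), (193, 154, 104), (218, 183, 125), (219, 183, 128), (121, 125, 123), (115, 120, 118), (184, 154, 106), (118, 93, 61), (117, 93, 61)]
150 [(134, 109, 71), (149, 123, 85), (124, 95, 63), (155, 100, 55), (148, 96, 54), (191, 152, 102), (218, 180, 123), (219, 183, 127), (110, 114, 113), (110, 116, 114), (199, 165, 114), (213, 165, 105), (210, 163, 103)]
```

View pics/c3.png

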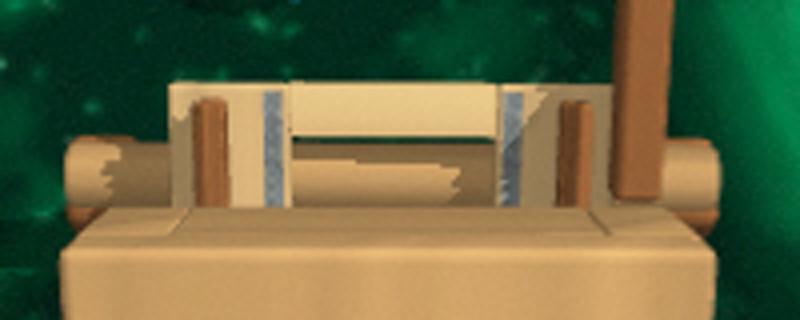

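Run:
```python
from nest import *
z=np.load('w3.npz'); im,d,K,D,T=[z[k] for k in ('im','d','K','D','T')]
def hit(uv,zn):
    r=rays(uv,K,D,T)@T[:3,:3].T; o=(T[:3,3]-N)@F*1000; q=r@F; return o+q*((zn-o[2])/q[:,2])[:,None]
print(hit([(268.5,147),(277,147),(360,147),(368,147),(277,136),(367,136)],-2.5).round(1))
print('floor strips',hit([(286,147),(292,147),(345,147),(350,147),(262.5,136)],-12.5).round(1))
```

```text
[[-40.3  39.3  -2.5]
 [-33.2  39.3  -2.5]
 [ 35.5  39.6  -2.5]
 [ 42.1  39.6  -2.5]
 [-32.9  48.3  -2.5]
 [ 40.8  48.7  -2.5]]
floor strips [[-26.7  38.  -12.5]
 [-21.5  38.  -12.5]
 [ 23.9  38.2 -12.5]
 [ 28.2  38.2 -12.5]
 [-46.5  47.4 -12.5]]
```

The nest centre sits about 1.2 mm toward +x of my estimate. I'll shift 1.3 mm along x and 3.5 mm outward, because the hinge-side fence leaves only 1 mm, and descend along the normal.

```bash
python3 -m crank '[[[5.5,0.12,0.3,0.17,0,0,0],[5.5,-0.03,0.5,-0.87,0,0,0],[5.5,-0.05,1.0,-1.73,0,0,0],[5.5,-0.05,1.0,-1.73,0,0,0],[5.5,-0.05,1.0,-1.73,0,0,0],[5.5,-0.05,1.0,-1.73,0,0,0],[5.5,-0.05,1.0,-1.73,0,0,0],[5.5,0,0,0,0,0,0],[5.5,0,0,0,0,0,0]]]'
python3 - <<'E'
from nest import *
rel(); im,d,K,D,T=grab('wrist'); np.savez('w4.npz',im=im,d=d,K=K,D=D,T=T); cv2.imwrite('pics/w4.png',im[:,:,::-1])
E
```

```text
clock: 8.62
position: [0.5417, -0.0865, 0.1014]
ee_rot: [0.664, 0.701, 0.178, -0.187]
ft_force: [0.1, -0.1, -1.9]
grip_width: 0.74
grasp_force: 40.0
TCP in nest mm [1.  2.6 6.5] need rot (world deg) [ 0.03  0.1  -0.07] F nest [ 0.1 -1.1 -1.6] w 0.74
```

View pics/w4.png

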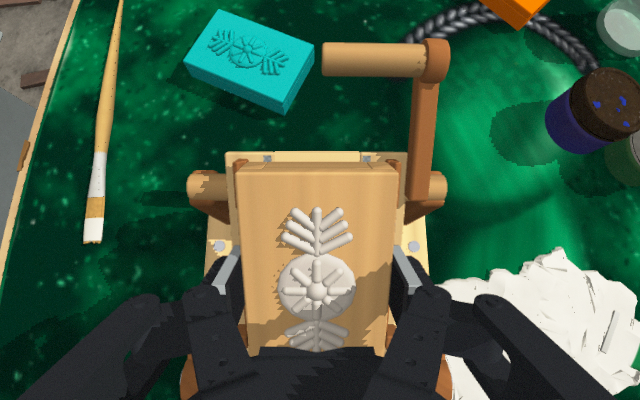

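The panel is centred between the fences, seen at (242,165) and (395,165). Now lowering the last 2 cm, with a force check.

```bash
python3 -m crank '[[[5.5,-0.01,0.23,-0.33,0,0,0],[5.5,-0.01,0.23,-0.33,0,0,0],[5.5,-0.01,0.23,-0.33,0,0,0],[5.5,-0.01,0.23,-0.33,0,0,0],[5.5,0,0,0,0,0,0]]]' >/dev/null; python3 -c "
from nest import *; rel()"; python3 -m crank '[[[5.5,0,0.05,-0.09,0,0,0],[5.5,0,0.05,-0.09,0,0,0],[5.5,0,0,0,0,0,0]]]' >/dev/null;  python3 -c "
from nest import *; rel()"
```

```text
TCP in nest mm [  0.6   4.  -10.6] need rot (world deg) [-0.02  0.03 -0.09] F nest [ 0.3 -1.1 -0.2] w 0.741
TCP in nest mm [  0.9   3.8 -12.2] need rot (world deg) [-0.01  0.06 -0.07] F nest [-0.6 -1.  -1.4] w 0.741
```

```bash
python3 -m crank '[[[5.5,0,0.05,-0.09,0,0,0],[5.5,0,0.05,-0.09,0,0,0]]]' >/dev/null; python3 -c "
from nest import *; rel()"; python3 -m crank '[[[5.5,0,0.05,-0.09,0,0,0],[5.5,0,0,0,0,0,0]]]' >/dev/null;  python3 -c "
from nest import *; rel()"
```

```text
TCP in nest mm [  1.    3.7 -12.9] need rot (world deg) [ 0.02  0.07 -0.04] F nest [-9.7  2.9 19.9] w 0.738
TCP in nest mm [  1.1   3.7 -12.9] need rot (world deg) [ 0.04  0.08 -0.04] F nest [-11.3   5.4  22.2] w 0.742
```

Contact came at panel height ≈0, so it is seated. Easing the pressure, holding briefly, then releasing and backing off along the normal.

```bash
python3 -m crank '[[[5.5,0,-0.05,0.09,0,0,0],[5.5,0,0,0,0,0,0],[5.5,0,0,0,0,0,0]]]' 20; python3 -c "
from nest import *; rel()"; python3 -m crank '[[[6.6,0,0,0,0,0,0],[7.5,0,0,0,0,0,0],[8.5,0,0,0,0,0,0],[8.5,0,0,0,0,0,0],[8.5,0,0,0,0,0,0],[8.5,0.03,-0.5,0.87,0,0,0],[8.5,0.05,-1,1.73,0,0,0],[8.5,0.05,-1,1.73,0,0,0],[8.5,0.05,-1,1.73,0,0,0],[8.5,0.05,-1,1.73,0,0,0],[8.5,0.05,-1,1.73,0,0,0],[8.5,0,0,0,0,0,0]]]'
python3 - <<'E'
from nest import *
rel(); im,d,K,D,T=grab('wrist'); np.savez('w5.npz',im=im,d=d,K=K,D=D,T=T); cv2.imwrite('pics/w5.png',im[:,:,::-1])
P=cloud(d,K,D,T); Q=(P-N)@F*1000
m=(np.abs(Q[...,2]-12)<5)&(np.abs(Q[...,0])<45)&(np.abs(Q[...,1])<60); print('face z',np.nanmedian(Q[m],0))
A=Q[m]; A=A[(np.abs(A[:,0])<30)&(np.abs(A[:,0])>19)]; s=np.linalg.lstsq(np.c_[A[:,:2],np.ones(len(A))],A[:,2],rcond=None)[0]; print('plane slopes,z',s, len(A))
E
```

```text
clock: 10.55
position: [0.5411, -0.0759, 0.0853]
ee_rot: [0.665, 0.701, 0.178, -0.187]
ft_force: [-6.0, -4.0, 11.9]
grip_width: 0.738
grasp_force: 41.9
TCP in nest mm [  1.    3.7 -12.8] need rot (world deg) [ 0.03  0.08 -0.04] F nest [-6.2  2.8 12.2] w 0.738
clock: 12.05
position: [0.5446, -0.1313, 0.1806]
ee_rot: [0.665, 0.701, 0.179, -0.186]
ft_force: [0.0, -0.4, -0.2]
grip_width: 0.995
grasp_force: 0.0
TCP in nest mm [ 1.5  3.3 97.5] need rot (world deg) [0.08 0.19 0.02] F nest [ 0.  -0.4 -0. ] w 0.995
face z [ 0.21135032  5.41821431 12.48186507]
plane slopes,z [ 1.02992956e-03 -7.03317723e-04  1.22452729e+01] 3605
```

View pics/w5.png

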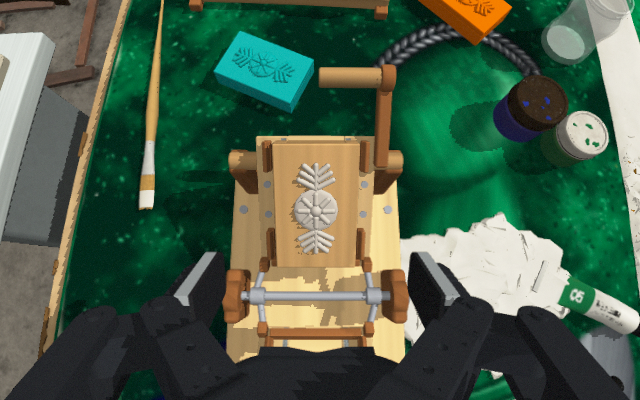

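I've now viewed ten pictures, so it's numbers only from here. This one shows the panel seated flat: face at nest z 12.2 mm, slopes about 0.001, ornament up. Next is the right grip, with the tool turned to close across the dowel.

```bash
python3 -m crank '[[[8.5,0,0,2.5,-9.99,-0.52,0],[8.5,0,0,2.5,-9.99,-0.52,0],[8.5,0,0,2.5,-9.99,-0.52,0],[6,-0.19,-2.1,0,0,0,-10],[4,-0.19,-2.1,0,0,0,-10],[2.4,-0.19,-2.1,0,0,0,-10],[2.4,-0.19,-2.1,0,0,0,-10],[2.4,-0.19,-2.1,0,0,0,-10],[2.4,-0.19,-2.1,0,0,0,-10],[2.4,-0.19,-2.1,0,0,0,-10],[2.4,-0.19,-2.1,0,0,0,-10],[2.4,-0.19,-2.1,0,0,0,-10],[2.4,0,0,0,0,0,0]]]'
cat > arc.py <<'E'
from nest import *
H=np.array([.5455,-.159,.052])
def tgt(phi,along): # TCP target for leaf elevation phi (deg from +yh), along hinge offset
    p=np.radians(phi); return H+.18*(np.cos(p)*yh+np.sin(p)*zh)+along*xh-np.array([0,0,.0187])
def st(phi,along):
    o=manip.get_obs(); A=R.from_quat(o['ee_rot']).as_matrix(); G=np.c_[xh,-yh,-zh]
    print('d cm',((tgt(phi,along)-o['position'])*100).round(2),'rot',np.degrees(R.from_matrix(G@A.T).as_rotvec()).round(2),'F',np.round(o['ft_force'],1),'w',round(float(o['grip_width'])*85,1),'g',round(float(o['grasp_force']),1),'t',round(float(o['clock']),2))
    q=o['position']+[0,0,.0187]-H; print('phi now',np.degrees(np.arctan2(q[2],q@yh)).round(1),'radius',np.hypot(q[2],q@yh).round(4),'along',(q@xh).round(4),'j',np.round(o['joint_pos'],2))
def path(a,b,k,along):
    pts=[tgt(x,along) for x in np.linspace(a,b,k+1)]; print(np.round(np.diff(pts,axis=0)*100,2).tolist())
E
python3 - <<'E'
from arc import *
st(150,-.025)
im,d,K,D,T=grab('wrist'); P=cloud(d,K,D,T); q=P-H
hsv=cv2.cvtColor(im,cv2.COLOR_RGB2HSV)
m=(P[...,2]>.125)&(P[...,2]<.165)&(P[...,1]<-.29)&(P[...,1]>-.345)&(P[...,0]>.51)&(P[...,0]<.56)&(hsv[...,1]>60)&(hsv[...,0]<25)
A=P[m]; print(m.sum(), np.median(A,0), np.percentile(A,[3,97],axis=0).round(4).tolist())
E
```

```text
clock: 13.72
position: [0.5259, -0.3199, 0.253]
ee_rot: [1.0, 0.027, -0.001, -0.0]
ft_force: [1.0, 0.6, -0.4]
grip_width: 0.278
grasp_force: 0.0
d cm [  0.28   0.39 -12.97] rot [-0.02 -0.11 -0.04] F [ 1.   0.6 -0.4] w 23.7 g 0.0 t 13.72
phi now 126.0 radius 0.2716 along -0.028 j [ 0.74  0.32 -0.35  1.44  0.11  1.4  -1.12]
836 [ 0.53202553 -0.31626514  0.14835125] [[0.5113, -0.3227, 0.1435], [0.5506, -0.3098, 0.1503]]
```

The dowel is centred at y=−0.3163 with its top at z=0.149, matching the model. Descending and gripping.

```bash
python3 -m crank '[[[2.4,0.28,0.37,-2.5,0,0,0],[2.4,0,0,-3.5,0,0,0],[2.4,0,0,-3.5,0,0,0],[2.4,0,0,-2.5,0,0,0],[2.4,0,0,-1,0,0,0],[2.4,0,0,0,0,0,0],[1.2,0,0,0,0,0,0],[1.0,0,0,0,0,0,0],[1.0,0,0,0,0,0,0],[1.0,0,0,0,0,0,0]]]' 20
python3 - <<'E'
from arc import *
st(150,-.025); path(150,31,24,-.025); path(31,28,2,-.025)
E
```

```text
clock: 15.02
position: [0.5301, -0.3159, 0.1252]
ee_rot: [1.0, 0.027, 0.001, 0.001]
ft_force: [1.1, -2.6, 4.8]
grip_width: 0.154
grasp_force: 20.6
d cm [-0.15 -0.01 -0.19] rot [ 0.07  0.09 -0.08] F [ 1.1 -2.6  4.8] w 13.1 g 20.6 t 15.03
phi now 149.5 radius 0.1809 along -0.0235 j [ 0.73  0.41 -0.34  1.6   0.15  1.15 -1.16]
[[-0.04, 0.84, 1.31], [-0.05, 0.95, 1.24], [-0.05, 1.05, 1.15], [-0.06, 1.14, 1.05], [-0.06, 1.23, 0.95], [-0.07, 1.31, 0.84], [-0.07, 1.38, 0.73], [-0.08, 1.43, 0.6], [-0.08, 1.48, 0.48], [-0.08, 1.52, 0.35], [-0.08, 1.54, 0.22], [-0.08, 1.55, 0.08], [-0.08, 1.55, -0.05], [-0.08, 1.54, -0.19], [-0.08, 1.52, -0.32], [-0.08, 1.49, -0.45], [-0.08, 1.44, -0.58], [-0.07, 1.39, -0.7], [-0.07, 1.32, -0.82], [-0.07, 1.25, -0.93], [-0.06, 1.16, -1.03], [-0.06, 1.07, -1.13], [-0.05, 0.97, -1.22], [-0.04, 0.86, -1.3]]
[[-0.01, 0.24, -0.41], [-0.01, 0.23, -0.41]]
```

Gripped (13 mm). Swinging the right leaf up the first half of the arc.

```bash
python3 -m crank '[[[1.0,-0.04,0.84,1.31,0,0,0],[1.0,-0.05,0.95,1.24,0,0,0],[1.0,-0.05,1.05,1.15,0,0,0],[1.0,-0.06,1.14,1.05,0,0,0],[1.0,-0.06,1.23,0.95,0,0,0],[1.0,-0.07,1.31,0.84,0,0,0],[1.0,-0.07,1.38,0.73,0,0,0],[1.0,-0.08,1.43,0.6,0,0,0],[1.0,-0.08,1.48,0.48,0,0,0],[1.0,-0.08,1.52,0.35,0,0,0],[1.0,-0.08,1.54,0.22,0,0,0],[1.0,-0.08,1.55,0.08,0,0,0]]]'
python3 - <<'E'
from arc import *
st(90,-.025)
E
```

```text
clock: 16.52
position: [0.5218, -0.16, 0.2144]
ee_rot: [1.0, 0.027, 0.0, 0.0]
ft_force: [4.8, -1.4, 3.8]
grip_width: 0.155
grasp_force: 21.1
d cm [-0.13 -0.03 -0.11] rot [-0.    0.04 -0.11] F [ 4.8 -1.4  3.8] w 13.2 g 21.1 t 16.52
phi now 89.9 radius 0.1811 along -0.0237 j [ 0.61  0.2  -0.44  1.68  0.09  1.28 -1.37]
```

```bash
python3 -m crank '[[[1.0,-0.08,1.55,-0.05,0,0,0],[1.0,-0.08,1.54,-0.19,0,0,0],[1.0,-0.08,1.52,-0.32,0,0,0],[1.0,-0.08,1.49,-0.45,0,0,0],[1.0,-0.08,1.44,-0.58,0,0,0],[1.0,-0.07,1.39,-0.7,0,0,0],[1.0,-0.07,1.32,-0.82,0,0,0],[1.0,-0.07,1.25,-0.93,0,0,0],[1.0,-0.06,1.16,-1.03,0,0,0],[1.0,-0.06,1.07,-1.13,0,0,0],[1.0,-0.05,0.97,-1.22,0,0,0],[1.0,-0.02,0.43,-0.65,0,0,0],[1.0,-0.02,0.43,-0.65,0,0,0],[1.0,0,0,0,0,0,0]]]'
python3 - <<'E'
from arc import *
st(30,-.025)
E
```

```text
clock: 18.27
position: [0.513, -0.0054, 0.1265]
ee_rot: [1.0, 0.027, -0.001, -0.0]
ft_force: [0.0, 0.9, -1.2]
grip_width: 0.152
grasp_force: 20.4
d cm [-0.06  0.08 -0.32] rot [-0.01 -0.06 -0.09] F [ 0.   0.9 -1.2] w 12.9 g 20.4 t 18.27
phi now 31.0 radius 0.1809 along -0.0244 j [ 0.42  0.22 -0.55  1.86  0.13  1.1  -1.7 ]
```

```bash
python3 -m crank '[[[1.0,-0.01,0.12,-0.2,0,0,0],[1.0,-0.01,0.12,-0.2,0,0,0],[1.0,0,0,0,0,0,0],[1.0,0,0,0,0,0,0]]]'
python3 - <<'E'
from arc import *
st(30,-.025)
E
```

```text
clock: 18.77
position: [0.5132, -0.0045, 0.1245]
ee_rot: [1.0, 0.026, 0.0, 0.001]
ft_force: [-7.6, -5.4, 15.7]
grip_width: 0.16
grasp_force: 21.9
d cm [-0.09 -0.02 -0.12] rot [ 0.12  0.02 -0.  ] F [-7.6 -5.4 15.7] w 13.6 g 21.9 t 18.77
phi now 30.3 radius 0.1807 along -0.0241 j [ 0.42  0.22 -0.55  1.86  0.13  1.09 -1.7 ]
```

The leaf is shut, showing contact at φ≈30.3°. Opening slightly, sliding to the middle plane, then gripping both half dowels.

```bash
python3 -m crank '[[[2.4,0,0,0,0,0,0],[2.4,0,0,0,0,0,0],[2.4,0,0,0,0,0,0],[2.4,0.8,0.04,0,0,0,0],[2.4,0.8,0.04,0,0,0,0],[2.4,0.8,0.04,0,0,0,0],[2.4,0,0,0,0,0,0],[1.2,0,0,0,0,0,0],[1.0,0,0,0,0,0,0],[1.0,0,0,0,0,0,0],[1.0,0,0,0,0,0,0]]]' 40
python3 - <<'E'
from arc import *
st(30,0); path(30,150,26,0)
E
```

```text
clock: 20.15
position: [0.5373, -0.0033, 0.123]
ee_rot: [1.0, 0.026, 0.0, 0.001]
ft_force: [3.3, -5.1, -1.9]
grip_width: 0.148
grasp_force: 38.9
d cm [ 0.   -0.    0.03] rot [ 0.08  0.03 -0.02] F [ 3.3 -5.1 -1.9] w 12.6 g 38.9 t 20.15
phi now 29.9 radius 0.1799 along -0.0 j [ 0.4   0.28 -0.55  1.8   0.16  1.1  -1.72]
[[0.04, -0.77, 1.23], [0.05, -0.87, 1.16], [0.05, -0.96, 1.09], [0.05, -1.04, 1.0], [0.06, -1.12, 0.92], [0.06, -1.19, 0.82], [0.07, -1.25, 0.72], [0.07, -1.31, 0.62], [0.07, -1.35, 0.51], [0.07, -1.39, 0.4], [0.07, -1.42, 0.29], [0.08, -1.44, 0.17], [0.08, -1.45, 0.06], [0.08, -1.45, -0.06], [0.08, -1.44, -0.17], [0.07, -1.42, -0.29], [0.07, -1.39, -0.4], [0.07, -1.35, -0.51], [0.07, -1.31, -0.62], [0.07, -1.25, -0.72], [0.06, -1.19, -0.82], [0.06, -1.12, -0.92], [0.05, -1.04, -1.0], [0.05, -0.96, -1.09], [0.05, -0.87, -1.16], [0.04, -0.77, -1.23]]
```

```bash
python3 -m crank '[[[1.0,0.04,-0.77,1.23,0,0,0],[1.0,0.05,-0.87,1.16,0,0,0],[1.0,0.05,-0.96,1.09,0,0,0],[1.0,0.05,-1.04,1.0,0,0,0],[1.0,0.06,-1.12,0.92,0,0,0]]]'
python3 - <<'E'
from arc import *
st(50,0)
im,d,K,D,T=grab('wrist'); P=cloud(d,K,D,T); q=P-H
# points per location: what is left near the left rest below the leaf?
a=q@xh; y=q@yh; ph=np.degrees(np.arctan2(q[...,2],y)); r=np.hypot(q[...,2],y)
m=(r>.05)&(r<.175)&(ph>10)&(ph<75)&(np.abs(a)<.06); print(m.sum(), np.histogram(ph[m],bins=np.arange(10,80,5)))
E
```

```text
clock: 20.78
position: [0.5396, -0.0489, 0.1777]
ee_rot: [1.0, 0.028, -0.0, -0.001]
ft_force: [1.9, 5.5, -1.4]
grip_width: 0.141
grasp_force: 39.1
d cm [-0.01  0.54 -0.65] rot [-0.07 -0.01 -0.15] F [ 1.9  5.5 -1.4] w 12.0 g 39.1 t 20.77
phi now 52.6 radius 0.1817 along -0.0002 j [ 0.47  0.23 -0.53  1.73  0.12  1.21 -1.6 ]
15039 (array([   1,  173,  313,    0,    0,   52,  415, 2170, 3315, 3128, 4058,
       1083,  331]), array([10, 15, 20, 25, 30, 35, 40, 45, 50, 55, 60, 65, 70, 75]))
```

Run:
```python
from arc import *
for n in ('top','side'):
    im,d,K,D,T=grab(n); P=cloud(d,K,D,T); q=P-H; a=q@xh; y=q@yh; ph=np.degrees(np.arctan2(q[...,2],y)); r=np.hypot(q[...,2],y)
    for lo,hi in((.165,.195),(.10,.145)):
        m=(r>lo)&(r<hi)&(ph>15)&(ph<80)&(np.abs(a)<.08); print(n,lo,np.histogram(ph[m],bins=np.arange(15,85,5))[0])
    o=np.load(f'{n}0.npz'); P=cloud(o['d'],K,D,T); q=P-H; a=q@xh; y=q@yh; ph=np.degrees(np.arctan2(q[...,2],y)); r=np.hypot(q[...,2],y)
    m=(r>.165)&(r<.195)&(ph>15)&(ph<80)&(np.abs(a)<.08); print(' start',np.histogram(ph[m],bins=np.arange(15,85,5))[0])
```

```text
top 0.165 [0 0 0 0 0 0 0 0 0 0 0 0 0]
top 0.1 [0 0 0 0 0 0 0 0 0 0 0 0 0]
 start [ 0  0  8 72  0  0  0  0  0  0  0  0  0]
side 0.165 [ 0  0  0  0  0  0  3 82 79  9  7  0  0]
side 0.1 [ 35  25   0   0   0   6  11  18 152 195  15   0   0]
 start [ 0  0 10 58  4  0  0  0  0  0  0  0  0]
```

The side camera shows nothing left at the left rest, and both dowels are at φ≈52°. Continuing over the top.

```bash
python3 -m crank '[[[1.0,0.06,-1.19,0.82,0,0,0],[1.0,0.07,-1.25,0.72,0,0,0],[1.0,0.07,-1.31,0.62,0,0,0],[1.0,0.07,-1.35,0.51,0,0,0],[1.0,0.07,-1.39,0.4,0,0,0],[1.0,0.07,-1.42,0.29,0,0,0],[1.0,0.08,-1.44,0.17,0,0,0],[1.0,0.08,-1.45,0.06,0,0,0],[1.0,0.08,-1.45,-0.06,0,0,0],[1.0,0.08,-1.44,-0.17,0,0,0],[1.0,0.07,-1.42,-0.29,0,0,0],[1.0,0.07,-1.39,-0.4,0,0,0]]]'
python3 - <<'E'
from arc import *
st(108.5,0)
im,d,K,D,T=grab('side'); P=cloud(d,K,D,T); q=P-H; a=q@xh; y=q@yh; ph=np.degrees(np.arctan2(q[...,2],y)); r=np.hypot(q[...,2],y)
m=(r>.165)&(r<.19)&(np.abs(a)<.06); print(np.histogram(ph[m],bins=np.arange(20,165,5)))
E
```

```text
clock: 22.42
position: [0.5484, -0.2154, 0.2036]
ee_rot: [1.0, 0.027, 0.0, 0.0]
ft_force: [1.2, 1.8, 2.3]
grip_width: 0.15
grasp_force: 42.7
d cm [ 0.01 -0.06  0.04] rot [ 0.01  0.   -0.08] F [1.2 1.8 2.3] w 12.7 g 42.7 t 22.43
phi now 108.3 radius 0.1794 along -0.0001 j [ 0.64  0.3  -0.42  1.58  0.13  1.29 -1.31]
(array([ 0,  0,  0,  0,  0,  0,  0,  0,  0,  0,  0,  0,  0,  0,  0,  0,  6,
       83, 61,  1,  0,  0,  0,  0,  0,  0,  0,  0]), array([ 20,  25,  30,  35,  40,  45,  50,  55,  60,  65,  70,  75,  80,
        85,  90,  95, 100, 105, 110, 115, 120, 125, 130, 135, 140, 145,
       150, 155, 160]))
```

```bash
python3 -m crank '[[[1.0,0.07,-1.35,-0.51,0,0,0],[1.0,0.07,-1.31,-0.62,0,0,0],[1.0,0.07,-1.25,-0.72,0,0,0],[1.0,0.06,-1.19,-0.82,0,0,0],[1.0,0.06,-1.12,-0.92,0,0,0],[1.0,0.05,-1.04,-1.0,0,0,0],[1.0,0.05,-0.96,-1.09,0,0,0],[1.0,0.04,-0.65,-0.87,0,0,0],[1.0,0.03,-0.45,-0.65,0,0,0],[1.0,0.02,-0.3,-0.5,0,0,0],[1.0,0,0,0,0,0,0],[1.0,0,0,0,0,0,0]]]'
python3 - <<'E'
from arc import *
st(150,0)
E
```

```text
clock: 23.98
position: [0.5533, -0.3113, 0.1266]
ee_rot: [1.0, 0.027, -0.0, 0.0]
ft_force: [0.5, -4.9, 0.9]
grip_width: 0.144
grasp_force: 44.0
d cm [ 0.04 -0.34 -0.33] rot [ 0.05 -0.02 -0.07] F [ 0.5 -4.9  0.9] w 12.2 g 44.0 t 23.98
phi now 148.6 radius 0.1788 along -0.0002 j [ 0.72  0.45 -0.36  1.54  0.17  1.18 -1.19]
```

```bash
python3 -m crank '[[[1.0,0.01,-0.12,-0.18,0,0,0],[1.0,0.01,-0.12,-0.18,0,0,0],[1.0,0,0,0,0,0,0],[1.0,0,0,0,0,0,0]]]'
python3 - <<'E'
from arc import *
st(150,0)
E
```

```text
clock: 24.48
position: [0.5534, -0.3136, 0.1228]
ee_rot: [1.0, 0.027, -0.0, 0.0]
ft_force: [-0.3, -5.3, -0.0]
grip_width: 0.143
grasp_force: 44.1
d cm [ 0.02 -0.11  0.05] rot [ 0.02 -0.04 -0.07] F [-0.3 -5.3 -0. ] w 12.1 g 44.1 t 24.48
phi now 149.9 radius 0.1788 along -0.0002 j [ 0.72  0.46 -0.36  1.54  0.17  1.17 -1.19]
```

```bash
python3 -m crank '[[[1.0,0,-0.06,-0.12,0,0,0],[1.0,0,-0.06,-0.12,0,0,0],[1.0,0,-0.06,-0.12,0,0,0],[1.0,0,0,0,0,0,0],[1.0,0,0,0,0,0,0]]]'
python3 - <<'E'
from arc import *
st(150,0)
E
```

```text
clock: 25.1
position: [0.5536, -0.3147, 0.1208]
ee_rot: [1.0, 0.027, -0.0, 0.0]
ft_force: [-7.2, -1.1, 13.4]
grip_width: 0.142
grasp_force: 45.3
d cm [ 0.01 -0.    0.25] rot [ 0.   -0.02 -0.09] F [-7.2 -1.1 13.4] w 12.1 g 45.3 t 25.1
phi now 150.7 radius 0.1788 along -0.0001 j [ 0.72  0.46 -0.36  1.54  0.17  1.17 -1.19]
```

Resting firmly on the right stop. Releasing, sliding 25 mm to the far side onto the left grip only, and gripping.

```bash
python3 -m crank '[[[2.4,0,0,0,0,0,0],[2.4,0,0,0,0,0,0],[2.4,0,0,0.2,0,0,0],[2.4,0.8,0.04,0,0,0,0],[2.4,0.8,0.04,0,0,0,0],[2.4,0.9,0.05,0,0,0,0],[2.4,0,0,0,0,0,0],[1.2,0,0,0,0,0,0],[1.0,0,0,0,0,0,0],[1.0,0,0,0,0,0,0],[1.0,0,0,0,0,0,0]]]' 20
python3 - <<'E'
from arc import *
st(150,.025)
E
```

```text
clock: 26.48
position: [0.5788, -0.3134, 0.1215]
ee_rot: [1.0, 0.027, -0.0, -0.0]
ft_force: [3.4, 1.2, -2.4]
grip_width: 0.155
grasp_force: 19.5
d cm [-0.02  0.    0.18] rot [-0.01 -0.   -0.1 ] F [ 3.4  1.2 -2.4] w 13.2 g 19.5 t 26.48
phi now 150.5 radius 0.1791 along 0.0252 j [ 0.69  0.5  -0.36  1.48  0.18  1.19 -1.21]
```

```bash
python3 -m crank '[[[1.0,-0.02,0.42,0.68,0,0,0],[1.0,-0.02,0.42,0.68,0,0,0],[1.0,-0.05,0.95,1.24,0,0,0],[1.0,-0.05,1.05,1.15,0,0,0],[1.0,-0.06,1.14,1.05,0,0,0],[1.0,-0.06,1.23,0.95,0,0,0],[1.0,-0.07,1.31,0.84,0,0,0],[1.0,-0.07,1.38,0.73,0,0,0],[1.0,-0.08,1.43,0.6,0,0,0],[1.0,-0.08,1.48,0.48,0,0,0],[1.0,-0.08,1.52,0.35,0,0,0],[1.0,-0.08,1.54,0.22,0,0,0],[1.0,-0.08,1.55,0.08,0,0,0]]]'
python3 - <<'E'
from arc import *
st(90,.025)
im,d,K,D,T=grab('side'); P=cloud(d,K,D,T); q=P-H; a=q@xh; y=q@yh; ph=np.degrees(np.arctan2(q[...,2],y)); r=np.hypot(q[...,2],y)
m=(r>.165)&(r<.19)&(np.abs(a)<.06); print(np.histogram(ph[m],bins=np.arange(20,165,5)))
E
```

```text
clock: 28.1
position: [0.5706, -0.158, 0.2118]
ee_rot: [1.0, 0.027, -0.0, -0.0]
ft_force: [3.9, -1.3, 5.0]
grip_width: 0.156
grasp_force: 21.3
d cm [-0.02  0.03  0.15] rot [-0.02 -0.02 -0.11] F [ 3.9 -1.3  5. ] w 13.3 g 21.3 t 28.1
phi now 90.1 radius 0.1785 along 0.0251 j [ 0.56  0.31 -0.44  1.56  0.13  1.31 -1.42]
(array([ 0,  0,  0,  0,  0,  0,  0,  0,  0,  0,  0,  0,  0, 11, 42, 20,  0,
        0,  0,  0,  0,  0,  0,  0,  0, 62, 27,  0]), array([ 20,  25,  30,  35,  40,  45,  50,  55,  60,  65,  70,  75,  80,
        85,  90,  95, 100, 105, 110, 115, 120, 125, 130, 135, 140, 145,
       150, 155, 160]))
```

The right leaf stayed at 150° while the left one is upright. Continuing down to the left rest.

```bash
python3 -m crank '[[[1.0,-0.08,1.55,-0.05,0,0,0],[1.0,-0.08,1.54,-0.19,0,0,0],[1.0,-0.08,1.52,-0.32,0,0,0],[1.0,-0.08,1.49,-0.45,0,0,0],[1.0,-0.08,1.44,-0.58,0,0,0],[1.0,-0.07,1.39,-0.7,0,0,0],[1.0,-0.07,1.32,-0.82,0,0,0],[1.0,-0.07,1.25,-0.93,0,0,0],[1.0,-0.06,1.16,-1.03,0,0,0],[1.0,-0.06,1.07,-1.13,0,0,0],[1.0,-0.05,0.97,-1.22,0,0,0],[1.0,-0.02,0.43,-0.65,0,0,0],[1.0,-0.02,0.35,-0.52,0,0,0],[1.0,0,0.06,-0.1,0,0,0],[1.0,0,0,0,0,0,0]]]'
python3 - <<'E'
from arc import *
st(30,.025)
E
```

```text
clock: 30.02
position: [0.5623, -0.0042, 0.1251]
ee_rot: [1.0, 0.027, -0.0, 0.0]
ft_force: [-1.1, 0.2, -0.5]
grip_width: 0.152
grasp_force: 20.8
d cm [-0.    0.22 -0.18] rot [ 0.   -0.04 -0.07] F [-1.1  0.2 -0.5] w 12.9 g 20.8 t 30.02
phi now 30.8 radius 0.179 along 0.0249 j [ 0.37  0.33 -0.52  1.74  0.18  1.13 -1.73]
```

```bash
python3 -m crank '[[[1.0,0,0.08,-0.14,0,0,0],[1.0,0,0.08,-0.14,0,0,0],[1.0,0,0.04,-0.07,0,0,0],[1.0,0,0,0,0,0,0],[1.0,0,0,0,0,0,0]]]'
python3 - <<'E'
from arc import *
st(30,.025)
E
```

```text
clock: 30.65
position: [0.5623, -0.0021, 0.1214]
ee_rot: [1.0, 0.027, -0.0, 0.0]
ft_force: [-2.1, -0.1, -1.9]
grip_width: 0.154
grasp_force: 20.9
d cm [0.   0.01 0.19] rot [ 0.01 -0.04 -0.08] F [-2.1 -0.1 -1.9] w 13.1 g 20.9 t 30.65
phi now 29.5 radius 0.179 along 0.025 j [ 0.36  0.33 -0.52  1.74  0.18  1.12 -1.73]
```

```bash
python3 -m crank '[[[1.0,0,0.07,-0.12,0,0,0],[1.0,0,0.07,-0.12,0,0,0],[1.0,0,0,0,0,0,0],[2.4,0,0,0,0,0,0],[2.4,0,0,0,0,0,0],[2.4,0,0,0,0,0,0],[2.4,0,0,2,0,0,0],[2.4,0,0,4,0,0,0],[2.4,0,-1,4,0,0,0],[2.4,0,-2,3,0,0,0],[2.4,0,0,0,0,0,0]]]'
python3 - <<'E'
from arc import *
st(30,.025)
for n in ('side','wrist','top'):
    im,d,K,D,T=grab(n); P=cloud(d,K,D,T); q=P-H; a=q@xh; y=q@yh; ph=np.degrees(np.arctan2(q[...,2],y)); r=np.hypot(q[...,2],y)
    m=(r>.17)&(r<.19)&(np.abs(a)<.05)&(ph>10)&(ph<170); 
    for lo,hi in((15,60),(120,165)):
        k=m&(ph>lo)&(ph<hi); print(n,k.sum(),np.nanmedian(ph[k]) if k.any() else '')
    # right nest frame: x toward robot, y outward right, z out
    ur=-np.cos(np.pi/6)*yh+.5*zh; nr=.5*yh+np.cos(np.pi/6)*zh; Nr=H+.085*ur
    Q=np.stack([(P-Nr)@(-xh),(P-Nr)@ur,(P-Nr)@nr],-1)*1000
    hh=cv2.cvtColor(im,cv2.COLOR_RGB2HSV)
    k=(np.abs(Q[...,0])<36)&(np.abs(Q[...,1])<58)&(Q[...,2]>4)&(Q[...,2]<20)
    print(' panel pts',k.sum(), np.percentile(Q[k],[2,50,98],axis=0).round(1).tolist() if k.any() else '')
    if k.sum()>50:
        A=Q[k]; s=np.linalg.lstsq(np.c_[A[:,:2],np.ones(len(A))],A[:,2],rcond=None)[0]; print(' slopes',s.round(3))
E
```

```text
clock: 32.02
position: [0.5638, -0.0322, 0.2515]
ee_rot: [1.0, 0.026, 0.002, 0.001]
ft_force: [0.4, -0.4, 0.3]
grip_width: 0.278
grasp_force: 0.0
d cm [ -0.14   3.02 -12.82] rot [0.06 0.23 0.05] F [ 0.4 -0.4  0.3] w 23.6 g 0.0 t 32.02
phi now 60.1 radius 0.2518 along 0.0249 j [ 0.42  0.23 -0.52  1.58  0.12  1.37 -1.63]
side 56 32.37825458093191
side 70 148.8959611024993
 panel pts 215 [[-32.7, -50.2, 4.4], [0.2, 7.0, 10.6], [30.4, 54.5, 15.2]]
 slopes [-9.0000e-03 -3.0000e-03  1.0438e+01]
wrist 985 32.057069076373644
wrist 974 148.12505963557481
 panel pts 4117 [[-31.2, -48.9, 5.4], [-1.4, 2.2, 11.4], [31.5, 48.3, 13.3]]
 slopes [1.0000e-03 2.0000e-03 1.0781e+01]
top 0 
top 66 148.35854390584495
 panel pts 312 [[-31.3, -47.5, 4.5], [0.1, 2.1, 10.4], [31.4, 50.4, 15.4]]
 slopes [ 1.0000e-03 -1.0000e-03  1.0331e+01]
```

Both dowels sit symmetrically (32.1° and 148.1°, each shifted about 2° because the camera sees the dowel tops), as at the start. The panel is flat in the right nest, centred within about 1–2 mm, back side up. The robot is clear, so I'm handing in.

```bash
python3 -c "
from workcell import job; print(job.hand_in())"
```

```text
the job is handed in; nothing more can be done
None
```

The job is handed in at about 32 s. By my last measurements the panel lies flat in the right nest with its ornament down, both leaves are open on their rests and the robot is clear; I did not re-check the other panel, pot and sanding block, and no verdict came back.

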